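# Chock the bottle row and top the stack

### The arm

A 7-joint arm with a two-finger parallel gripper is mounted at the origin on the work surface. World frame = base frame: x ahead of the robot, y to its left, z up, the work surface at z = 0. Lengths are in m, angles in rad, forces in N, time in s.
With the tool pointing down it reaches from about 0.4 to 0.9 m from the base axis. Payload 5.5 kg.
Tool frame: the origin (TCP) lies midway between the tips of the shut fingers; the grasp point (between the pads) lies 19 mm behind it (manip.grip_depth is the distance from the TCP to the grasp point, in m); z points along the fingers, y is the line along which they close (so a half turn about z gives the same grasp; the last joint's range is limited). The gripper opens to 92 mm and grips with 3 to 60 N. Pads are 19 mm wide; open, the fingers measure 130 mm over their backs; the gripper's body (75 mm by 190 mm) begins 47 mm behind the grasp point.
Start: joints at [1.573, 0.501, -0.427, 1.55, 0.221, 1.138, -0.21], TCP at [0.168, -0.628, 0.227] pointing down, gripper open.
Joint ranges: [-2.88, 2.88], [-0.31, 2.03], [-1.54, 1.56], [0.2, 2.42], [-1.41, 4.55], [0.19, 2.02], [-2.57, 2.57]. Speed limits (rad/s): [2.57, 2.57, 3.14, 3.14, 3.14, 3.14, 3.14].

### API

Orientations are given as a unit quaternion [x, y, z, w].
In Python, from bench import manip, effector, viewer gives the robot as it stands. Calls block until the motion is done:
- manip.move_pose(position, orientation): joint-space move of the TCP to a pose.
- manip.servo_line(position, ori=None, vel=0.15): straight line of the TCP; ori=None keeps the orientation; vel is the mean speed in m/s.
- manip.movej(angles): joint-space move.
- effector.open_jaws() and effector.close(f_grip=None): open the fingers fully, or close them until they stop; f_grip is the grip in N (None keeps the last).
- manip.sleep(seconds).
- manip.solve_ik(position, orientation): joint angles nearest the present ones, or None.
- viewer.get_image(name): name is "scene" or "top" or "wrist"; returns the picture (400x640x3 uint8, red, green, blue); there is no depth.
- viewer.get_calibration(name): a dict with "vfov" (degrees; the focal length in pixels is half the picture's height over the tangent of half this angle, whatever the lens; pixels are square), "cx", "cy" (the principal point, pixels), "eye" and "attitude" of the camera in the world. Camera axes: x right, y down, z forward; pixel columns grow to the right and rows downward; lengths in m; the calibration is good to about 2 mm. A picture is of the moment at which its call begins: read the wrist's pose just before it. get_calibration takes no time and is no camera call; for the wrist camera it gives the pose at the moment of the call.
A pose or a line that the arm cannot do raises manip.PlanningError and nothing moves.
- manip.hand_in(): hands the job in; it is judged then, once.
Readings, each from a call of its own:
- manip.current_clock(): time.
- manip.current_q(): joint angles.
- manip.current_joint_velocities(): joint speeds.
- manip.current_tau(): joint torques, N m.
- manip.current_tool_pos(): TCP position.
- manip.current_tcp_rot(): TCP orientation.
- manip.current_force(): force on the tool from outside, world axes, zero at the start.
- manip.current_wrist_torque(): the same for the moment, N m.
- manip.current_finger_gap(): finger opening in m.
- manip.current_gripper_force(): force on a finger pad.
Only numpy, scipy, OpenCV 4.12 (cv2) and the standard library are available. Lean on these libraries where they do the work, as an engineer would, in place of code of your own. Each camera call takes 0.05 s, during which the arm holds its last target. There are 200 camera calls.

### The job

Finish the little stack of juice bottles in the steel tray. Use the black rubber wedge, slope first, to push the two bottles lying there together and snug against the side wall of the tray that they lie alongside, and leave the wedge tight under the middle of the outer bottle so that the row cannot roll apart; only then take the orange juice bottle from the wooden rack, lay it gently in the hollow on top of the two, level with them and with its neck pointing the same way, and let go. Leave the cola and everything else on the table where it is.

Things in the scene. Friction and masses are not known exactly. Their poses are not given: they have to be found in the camera images.
- tray: fixed stainless tray, 206 (x) by 226 (y) by 35 mm, floor and walls 3 mm thick; origin: centre of its underside, z up. Two bottles lie along its x, necks to +x, centres near x = -33 mm; the row belongs against its +y wall (inner face y = +110 mm). Once snug, their axes lie at z = 29 mm, y = +84 (bottle_a) and +32 mm (bottle_b)
- hollow (a point): where the centre of the body of the top bottle comes to lie once the row is snug and chocked: fixed in the tray at x = -33, y = +58, z = +74 mm, axes as the tray
- bottle_a_center (a point): lying juice bottle beside the tray's +y wall (0 to 14 mm clear): glass, 165 mm long, 0.37 kg, orange, blue cap. Point on its axis at mid-length of its body, which is 52 mm thick from 48 mm before to 47 mm past it, then shoulder, neck and cap (31 mm diameter) to 117 mm. x axis points to the cap; y, z turn as it rolls. Slippery wet glass (friction about 0.15 on glass), rolls very easily
- bottle_b_center (a point): the same kind of bottle, lying beside bottle_a on the open (-y) side, 2 to 19 mm clear of it at the start and held by nothing; same point and axes. Put under load unchocked, it rolls away
- bottle_c_center (a point): the same kind of bottle, orange juice with blue cap, to be laid on top; it starts in one of the two grooves of the wooden rack, axis 43 mm above the table; same point (the place to grip, near its centre of mass) and axes
- bottle_c_cap (a point): outer end of bottle_c's cap, on its axis, 117 mm past bottle_c_center
- rack: wooden rack of four level dowels (12 mm thick, tops 24 mm above the table) along its x, forming two grooves at its y = +43 and -43 mm; about 150 by 176 mm, fixed; origin at the centre of its underside. One groove holds bottle_c, the other the cola, necks towards +x
- cola_center (a point): bottle of the same size, near-black with a white cap, lying in the other groove; to be left there; point and axes as for the juice bottles
- wedge_grip (a point): loose black rubber wedge with an orange patch on top, standing on its flat underside; 40 mm wide (its x), 64 long (its y), 34 high, about 80 g, grippy (friction about 1). This point is the middle of its block-shaped heel (40 wide, 24 long, 34 high), 17 mm above the underside. From the heel's front the top slopes down at 39 degrees towards its +y
- wedge_tip (a point): middle of the wedge's thin (2 mm) front edge at the underside, 52 mm in +y from wedge_grip. With the wedge tight under a bottle on the tray floor this edge lies 12 mm short of the point under the bottle's axis
- coasters: stack of round cork coasters, 80 mm diameter, 20 mm high, loose, to be left alone; origin at the centre of its underside
- sugar: small white sugar pot with steel lid, 58 mm diameter, 67 mm high, loose, to be left alone; origin at the centre of its underside
- tumbler_a: tall glass standing upside down near the robot, 74 mm diameter at the table, 140 mm high, loose, to be left alone; origin at the centre of its underside
- tumbler_b: the same kind of glass at the far side of the table
- opener: flat steel bottle opener, 115 by 36 by 8 mm, loose, to be left alone
- pen: black pen on the notepad at the far side, loose, to be left alone
Things that resemble listed ones, but are neither listed nor needed, are in the scene too. Several things look just like the part that bears wedge_grip: the one meant starts nearest to the robot's base.

How it is judged:
By the outcome, as a careful person would: the job done as asked, in the order asked, and still so for the second after the job is handed in, with the robot touching nothing.
It also fails if it takes over 62 s, if anything falls off the work surface, if the arm or the gripper's body presses on something with over 40 N, if the wrist force passes 120 N, or if a joint passes its speed limit or range.

## Working session

There is one attempt and no reset: what is moved stays moved. The work goes in short steps, each a Python script; the robot and the scene stay as the last script left them, time stands still between calls to the robot, and variables do not carry over. Pictures are saved under pics/ and viewed, at most 10 in all, crops included, and the job is handed in when it is done.

```bash
mkdir -p pics; python3 - <<'E'
from bench import manip, effector, viewer
import cv2
for n in("scene","top"):
    im=viewer.get_image(n); cv2.imwrite(f"pics/{n}0.png",im[:,:,::-1]); print(n,viewer.get_calibration(n))
print(viewer.get_calibration("wrist"),manip.current_tool_pos(),manip.current_tcp_rot(),manip.current_clock())
E
```

```text
scene {'vfov': 50.47411502452941, 'cx': 319.56939740694196, 'cy': 205.62208613963276, 'eye': array([1.0872149 , 0.07639121, 0.7760588 ]), 'attitude': array([ 0.6358373 ,  0.70653587, -0.23028359, -0.20853648])}
top {'vfov': 50.43121678903124, 'cx': 316.4237725397692, 'cy': 201.4588114918494, 'eye': array([0.4035001 , 0.03491709, 0.97798047]), 'attitude': array([ 0.71485374, -0.69385876,  0.0738671 , -0.04569256])}
{'vfov': 67.42957446629285, 'cx': 320.5248835083395, 'cy': 203.11445596124003, 'eye': array([ 0.23811496, -0.60929753,  0.38414436]), 'attitude': array([ 0.78581535, -0.60329816, -0.08335231,  0.10760095])} [ 0.16739529 -0.62740888  0.22577312] [ 9.91507334e-01  1.30047716e-01 -8.99415054e-05 -8.88425043e-04] 0.1
```

View pics/top0.png

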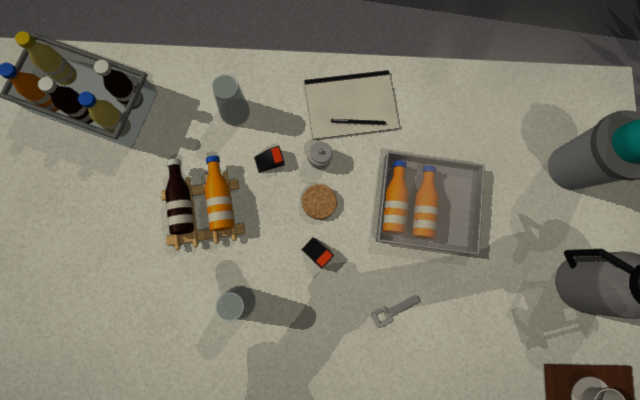

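View pics/scene0.png

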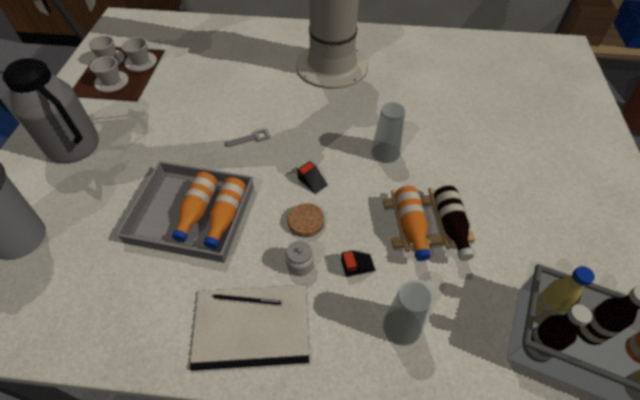

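The top view has up = +x and left = +y. Two wedges fit: one at (318,253), the other at (269,159). The base is below the bottom edge, so the one at (318,253) is nearest and is the one meant. I'll confirm it in a crop. The orange juice bottle is in the rack at (218,195), with the cola at (180,200). The tray is at (430,203).

```bash
cat > h.py <<'E'
from bench import manip, effector, viewer
import numpy as np, cv2
from scipy.spatial.transform import Rotation as R
def ray(cal,px):
    f=200/np.tan(np.radians(cal['vfov']/2)); px=np.atleast_2d(px).astype(float)
    d=np.c_[(px[:,0]-cal['cx'])/f,(px[:,1]-cal['cy'])/f,np.ones(len(px))]
    return R.from_quat(cal['attitude']).apply(d)
def onz(cal,px,z):
    d=ray(cal,px); return cal['eye']+d*((z-cal['eye'][2])/d[:,2])[:,None]
def proj(cal,P):
    f=200/np.tan(np.radians(cal['vfov']/2)); c=R.from_quat(cal['attitude']).inv().apply(np.atleast_2d(P)-cal['eye'])
    return np.c_[c[:,0]/c[:,2]*f+cal['cx'],c[:,1]/c[:,2]*f+cal['cy']]
def shot(n,name):
    cal=viewer.get_calibration(n); im=viewer.get_image(n)[:,:,::-1].copy(); cv2.imwrite(f"pics/{name}.png",im); np.save(f"pics/{name}.npy",cal,allow_pickle=True); return im,cal
def down(yaw): # tool z down; tool y axis (closing) at world angle yaw
    c,s=np.cos(yaw),np.sin(yaw); y=np.array([c,s,0]); z=np.array([0,0,-1.]); x=np.cross(y,z)
    return R.from_matrix(np.c_[x,y,z]).as_quat()
E
python3 - <<'E'
from h import *
cal=viewer.get_calibration("top"); im=cv2.imread("pics/top0.png")
def p(l,px,z): print(l,onz(cal,px,z).round(4).tolist())
p("tray rim corners",[(385,152),(484,164),(477,255),(376,243)],.035)
p("wedge px",[(325,259),(311,246)],.034)
p("wedge2",[(277,155)],.034)
p("A cap,base",[(400,161),(395,234)],.03)
p("B cap,base",[(429,167),(425,237)],.03)
p("C cap,base",[(212,155),(221,231)],.043)
p("coaster",[(319,202)],.02);p("tumA top",[(232,305)],.14);p("sugar",[(320,150)],.067)
a=cv2.resize(im[215:275,275:355],None,fx=5,fy=5,interpolation=2); b=cv2.resize(im[140:260,365:495],None,fx=4,fy=4,interpolation=2)
c=np.zeros((480,920,3),np.uint8); c[:300,:400]=a; c[:480,400:]=b
cv2.imwrite("pics/crop0.png",cv2.resize(c,(800,417)))
E
```

```text
tray rim corners [[0.6868, -0.1565, 0.035], [0.6668, -0.3887, 0.035], [0.4556, -0.3641, 0.035], [0.4758, -0.1361, 0.035]]
wedge px [[0.4373, -0.023, 0.034], [0.465, 0.0087, 0.034]]
wedge2 [[0.6704, 0.0924, 0.034]]
A cap,base [[0.668, -0.1926, 0.03], [0.4977, -0.18, 0.03]]
B cap,base [[0.6562, -0.2605, 0.03], [0.493, -0.2483, 0.03]]
C cap,base [[0.6622, 0.2378, 0.043], [0.4914, 0.2068, 0.043]]
coaster [[0.5668, -0.0072, 0.02]]
tumA top [[0.3416, 0.1591, 0.14]]
sugar [[0.6762, -0.0044, 0.067]]
```

View pics/crop0.png

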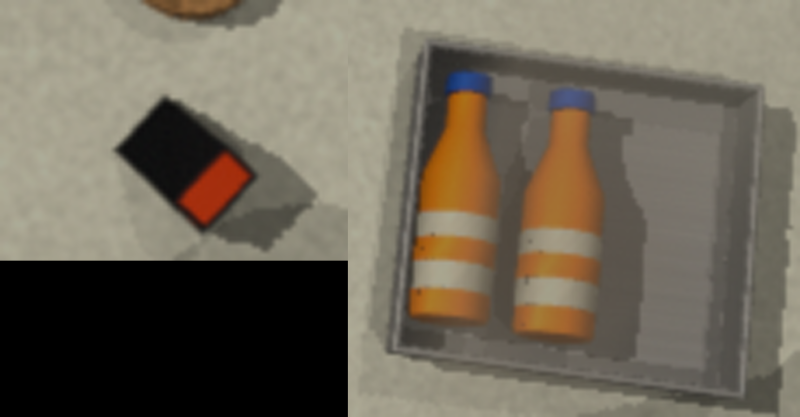

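The crop confirms it: the wedge's heel with the orange patch is at top pixel (325,259), and its tip is at about (307,243). Next I'll look from close with the wrist camera, at the tray first (on the way) and then the wedge.

```bash
python3 - <<'E'
from h import *
t=manip.current_clock()
manip.move_pose([0.50,-0.30,0.24],down(np.radians(-5))); manip.sleep(.2)
im,cal=shot("wrist","w_tray"); print(R.from_quat(cal['attitude']).as_matrix()[:,2],manip.current_clock()-t,manip.current_q().round(2))
manip.move_pose([0.437,-0.023,0.18],down(np.radians(-43))); manip.sleep(.2)
im2,cal2=shot("wrist","w_wedge");print(manip.current_clock()-t,manip.current_q().round(2))
cv2.imwrite("pics/w1.png",np.vstack([cv2.resize(im,(480,300)),cv2.resize(im2,(480,300))]))
E
```

```text
[-0.02399344 -0.26948306 -0.96270618] 1.9583 [ 1.16  0.47 -0.88  1.7   0.39  1.16  0.08]
3.3249999999999997 [ 0.81  0.25 -0.92  2.09  0.26  0.91 -1.  ]
```

View pics/w1.png

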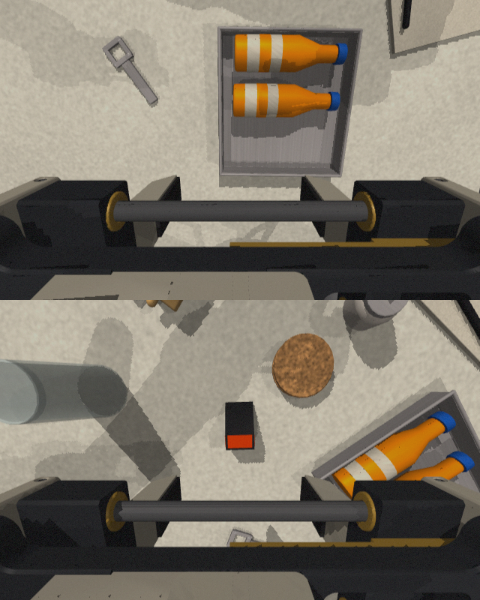

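Upper half, tray: the bottle caps are at (341,53) and (334,100), and the tray rim corners are at about (219,28), (362,31), (341,177) and (219,175). Lower half, wedge: the heel patch is at (240,442) and the tip faces up. I'll fit models to these and overlay them to check.

```bash
cat > fit.py <<'E'
from h import *
from scipy.optimize import least_squares
def T2(p,P): c,s=np.cos(p[2]),np.sin(p[2]); P=np.atleast_2d(P); return np.c_[p[0]+c*P[:,0]-s*P[:,1],p[1]+s*P[:,0]+c*P[:,1],P[:,2]]
def bottle(im,cal,z,win,colours="o"):
    "orange/blue/white blob -> axis via mask; returns cap end & base px, and world"
    x0,y0,x1,y1=win; h=cv2.cvtColor(im,cv2.COLOR_BGR2HSV)[y0:y1,x0:x1]
    o=cv2.inRange(h,(5,140,90),(25,255,255)); b=cv2.inRange(h,(100,120,60),(125,255,255))
    return o,b
E
python3 - <<'E'
from fit import *
im=cv2.imread("pics/w_tray.png"); cal=np.load("pics/w_tray.npy",allow_pickle=True).item()
im2=cv2.imread("pics/w_wedge.png"); cal2=np.load("pics/w_wedge.npy",allow_pickle=True).item()
c=np.array([(219,28),(362,31),(341,177),(219,175)])*4/3
M=np.array([(-.103,.113,.035),(.103,.113,.035),(.103,-.113,.035),(-.103,-.113,.035)])
r=least_squares(lambda p:(proj(cal,T2(p,M))-c).ravel(),[.57,-.26,-.09]);p=r.x
print("tray",p.round(4),r.fun.round(1)); 
# bottles: orange edges rays -> tray frame at z=.029
o,b=bottle(im,cal,0,(0,0,640,260))
n,l,st,ce=cv2.connectedComponentsWithStats(b)
Ti=lambda P:R.from_euler('z',-p[2]).apply(P-[p[0],p[1],0])
for i in range(1,n):
    if st[i,4]>80: print("cap",ce[i],st[i],Ti(onz(cal,ce[i],.029)).round(4))
n,l,st,ce=cv2.connectedComponentsWithStats(o)
for i in range(1,n):
    if st[i,4]>150: print("or",st[i],Ti(onz(cal,[(st[i,0],st[i,1]+st[i,3]/2)],.029)).round(4))
# body tangent: columns in the body
for x in (345,370):
    col=np.where(o[:,x]>0)[0]; print(x,np.split(col,np.where(np.diff(col)>2)[0]+1).__repr__()[:0],[ (s[0],s[-1]) for s in np.split(col,np.where(np.diff(col)>2)[0]+1)])
# wedge
h=cv2.cvtColor(im2,cv2.COLOR_BGR2HSV)[100:230,280:360]
red=cv2.inRange(h,(0,150,90),(12,255,255))|cv2.inRange(h,(172,150,90),(180,255,255)); print("red n",(red>0).sum())
(rc,rs,ra)=cv2.minAreaRect(cv2.findNonZero(red)); bx=cv2.boxPoints((rc,rs,ra))+[280,100]
W=onz(cal2,bx,.034); print("patch",W.round(4).tolist(),"centre",W.mean(0).round(4))
E1=W[1]-W[0];E2=W[2]-W[1]; print(np.linalg.norm(E1),np.linalg.norm(E2),np.degrees(np.arctan2(E1[1],E1[0])),np.degrees(np.arctan2(E2[1],E2[0])))
tip=onz(cal2,[(226*4/3,(403-300)*4/3),(252*4/3,(403-300)*4/3)],.001); print("tip",tip.round(4).tolist(),np.linalg.norm(tip[0]-tip[1]))
v=im.copy()
for z in(.035,): cv2.polylines(v,[np.round(proj(cal,T2(p,M))*8).astype(int)],True,(0,255,0),1,cv2.LINE_AA,3)
for y in(.084,.032):
    for dx,rr in((0,.026),):
        q=proj(cal,T2(p,[(-.081,y,.029),(.084,y,.029)])); cv2.line(v,*[tuple(int(a) for a in k.round()) for k in q],(255,0,255),1)
v=cv2.resize(v[20:260,270:510],(600,600),interpolation=2)
w=cv2.resize(im2[110:230,280:360],(200,300),interpolation=2); v=np.hstack([v,np.vstack([w,w*0])]); cv2.imwrite("pics/ov1.png",v)
E
```

```text
tray [ 0.5743 -0.2654 -0.1081] [ 1.   0.6 -1.2  0.6 -1.8 -1.1  2.1 -1.2]
cap [456.08280255  70.98089172] [447  57  17  29 314] [[0.0819 0.0841 0.029 ]]
cap [446.51526718 134.55343511] [436 123  18  24 262] [[0.0804 0.0134 0.029 ]]
or [313  45  17  51 823] [[-0.081   0.0815  0.029 ]]
or [345  45  17  51 744] [[-0.0446  0.0822  0.029 ]]
or [ 374   46   77   48 2598] [[-0.0116  0.0834  0.029 ]]
or [311 111  16  45 696] [[-0.0825  0.0116  0.029 ]]
or [341 111  16  46 644] [[-0.0465  0.0117  0.029 ]]
or [ 368  112   73   44 2280] [[-0.014   0.0123  0.029 ]]
345  [(np.int64(89), np.int64(95)), (np.int64(111), np.int64(156))]
370  [(np.int64(112), np.int64(113)), (np.int64(146), np.int64(155))]
red n 597
patch [[0.4306, -0.0009, 0.034], [0.4611, -0.0272, 0.034], [0.4488, -0.0419, 0.034], [0.4178, -0.0151, 0.034]] centre [ 0.4396 -0.0213  0.034 ]
0.040270156836518745 0.019165660492159717 -40.84694107320734 -129.97691653394057
tip [[0.4592, 0.029, 0.001], [0.4871, 0.0029, 0.001]] 0.03819476352419092
```

View pics/ov1.png

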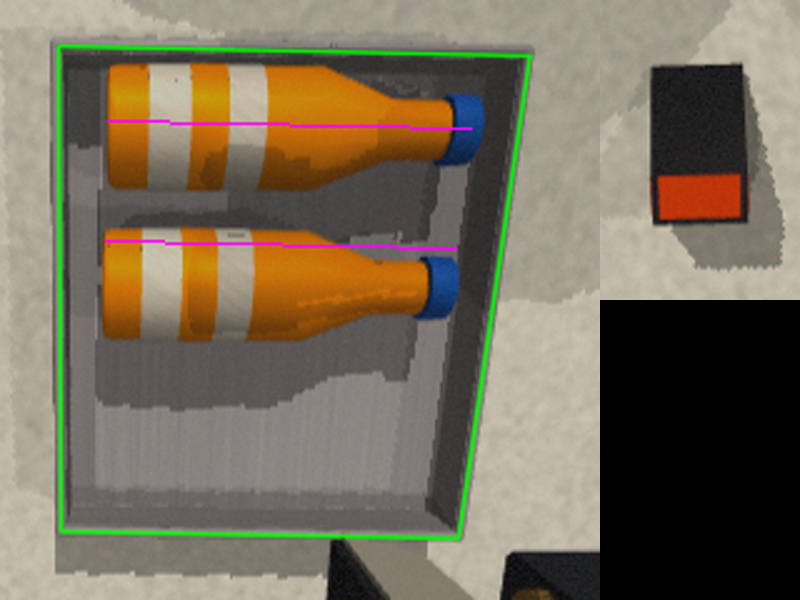

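The overlay is about 2 px off at the tray corners, with the true ones at overlay (53,40), (533,50), (462,540) and (57,533). I'll refit with those. Bottle_a is nearly at the wall, and bottle_b's axis is at y≈+12 mm. Next I grasp the wedge.

```bash
python3 - <<'E'
from fit import *
cal=np.load("pics/w_tray.npy",allow_pickle=True).item()
c=np.array([(53,40),(533,50),(462,540),(57,533)])/2.5+[270,20]
M=np.array([(-.103,.113,.035),(.103,.113,.035),(.103,-.113,.035),(-.103,-.113,.035)])
r=least_squares(lambda p:(proj(cal,T2(p,M))-c).ravel(),[.57,-.26,-.09]);p=r.x; print("tray",p.round(4),r.fun.round(1))
calt=viewer.get_calibration("top"); ct=np.array([(348+80,43),(765,88),(743,397),(388,352)],float); ct=(ct-[348,0])*1.15/4+[365,140]
rt=least_squares(lambda p:(proj(calt,T2(p,M))-ct).ravel(),p);print("top",rt.x.round(4),rt.fun.round(1))
np.save("tray.npy",p)
for px in [(321,71),(456,71),(318,133),(446.5,134.5)]: print(R.from_euler('z',-p[2]).apply(onz(cal,px,.029)-[p[0],p[1],0]).round(4))
a=np.radians(-40.8); g=np.array([.4396,-.0213])
manip.move_pose([*g,.09],down(a)); manip.servo_line([*g,.0055],vel=.08)
print("F",manip.current_force().round(1),manip.current_tool_pos().round(4)); effector.close(20); print("gap",manip.current_finger_gap(),manip.current_clock(),manip.current_force().round(1),manip.current_tool_pos().round(4))
E
```

```text
tray [ 0.5745 -0.2645 -0.1064] [ 1.7  1.2 -1.7  0.8 -1.6 -1.9  1.5 -1.6]
top [ 0.5724 -0.2647 -1.6839] [ 4.9 -4.  -4.8 -4.  -5.7  4.   5.5  3.8]
[[-0.0718  0.0804  0.029 ]]
[[0.0818 0.083  0.029 ]]
[[-0.0742  0.0115  0.029 ]]
[[0.0803 0.0124 0.029 ]]
F [ 0.1 -1.2  0.5] [ 0.44   -0.0213  0.0059]
gap 0.03953899014974968 5.9417 [-0.1 -0.7  0.3] [ 0.4395 -0.0213  0.0055]
```

```bash
python3 - <<'E'
from fit import *
cal=viewer.get_calibration("top"); M=np.array([(.103,.113,.035),(.103,-.113,.035),(-.103,-.113,.035),(-.103,.113,.035)])
ct=np.array([(428,43),(765,88),(743,397),(388,352)],float); ct=(ct-[348,0])*1.15/4+[365,140]
rt=least_squares(lambda p:(proj(cal,T2(p,M))-ct).ravel(),[.57,-.26,-.1]);print("top",rt.x.round(4),rt.fun.round(1))
p=(np.load("tray.npy")+rt.x)/2; np.save("tray.npy",p); print(p)
q=down(p[2]); W=lambda x,y,z:T2(p,[(x,y,z)])[0]
x=-.030
manip.servo_line([*manip.current_tool_pos()[:2],.12],vel=.25)
manip.move_pose(W(x,-.080,.12),q); manip.servo_line(W(x,-.080,.025),vel=.12)
manip.sleep(.2); f0=manip.current_force(); print("f0",f0.round(2))
z=.025
while z>.006:
    z-=.001 if z<.014 else .003; manip.servo_line(W(x,-.080,z),vel=.03); df=manip.current_force()-f0
    if df[2]>2.5: break
print("floor z",z,manip.current_tool_pos().round(4),df.round(2),manip.current_clock())
im,c=shot("wrist","w_pre"); 
E
```

```text
top [ 0.5718 -0.2647 -0.1075] [-0.1 -0.  -1.1  0.7 -0.8  0.2  1.8 -0.7]
[ 0.57315753 -0.2645761  -0.10691906]
f0 [-0.11 -1.16 -1.28]
floor z 0.008 [ 0.5349 -0.341   0.0086] [-1.29  1.12  6.62] 11.2
```

View pics/w_pre.png

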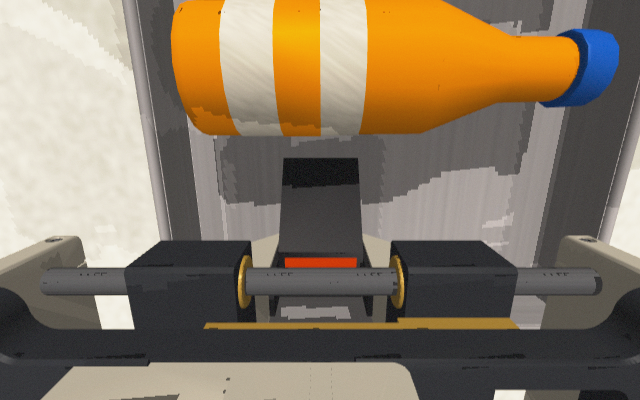

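The wedge stands on the tray floor with its tip at (321,158), facing the middle of bottle_b and about 14 mm clear of it. Now I push, watching the force.

```bash
python3 - <<'E'
from fit import *
p=np.load("tray.npy"); W=lambda x,y,z:T2(p,[(x,y,z)])[0]; yv=T2([0,0,p[2]],[(0,1,0)])[0]
x=-.030; y=-.080; manip.servo_line(W(x,y,.0095),vel=.03); manip.sleep(.1); f0=manip.current_force(); print("f0",f0.round(2))
log=[]
manip.servo_line(W(x,-.050,.0095),vel=.03); y=-.050
while y<-.024:
    y+=.001; manip.servo_line(W(x,y,.0095),vel=.02); df=manip.current_force()-f0; log.append((round(y,4),*(df.round(1)),round(float(df@yv),1)))
    if -df@yv>5: break
for l in log[::2]+log[-1:]: print(*l)
print(manip.current_clock(),manip.current_tool_pos())
im,c=shot("wrist","w_push"); 
E
```

```text
f0 [-0.03 -0.03 -0.36]
-0.049 -0.2 -0.5 -1.2 -0.5
-0.047 0.8 -0.9 0.4 -0.8
-0.045 0.9 0.5 -0.7 0.6
-0.043 0.1 -0.2 0.5 -0.2
-0.041 0.7 -0.3 -0.6 -0.2
-0.039 0.2 0.5 -0.2 0.6
-0.037 1.4 -1.1 -0.7 -1.0
-0.035 -0.1 -0.6 -0.1 -0.6
-0.033 0.6 0.1 -0.5 0.1
-0.031 -0.1 -2.3 -4.7 -2.3
-0.029 -0.7 -4.1 -4.2 -4.1
-0.027 0.1 -2.5 -4.6 -2.5
-0.025 -0.2 -4.2 -3.9 -4.2
-0.024 -0.2 -3.7 -4.4 -3.7
19.25 [ 0.54083137 -0.28502953  0.00952408]
```

View pics/w_push.png

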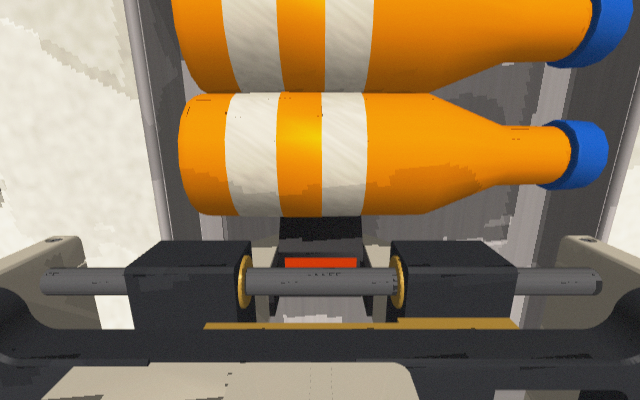

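The bottles touch, and the force step at y≈-0.031 shows where the row became snug. After that the wedge began lifting bottle_b (Fz ≈ -4.5 N). I'll back off to before the step, lower the wedge to the floor and press in lightly.

```bash
python3 - <<'E'
from fit import *
p=np.load("tray.npy"); W=lambda x,y,z:T2(p,[(x,y,z)])[0]; yv=T2([0,0,p[2]],[(0,1,0)])[0]
x=-.030
manip.servo_line(W(x,-.035,.0095),vel=.02); manip.sleep(.2); f0=np.mean([manip.current_force() for _ in range(3)],0); print("f0",f0.round(2))
manip.servo_line(W(x,-.035,.0087),vel=.02);manip.sleep(.1); f0=manip.current_force(); print("low",f0.round(2))
y=-.035
while y<-.029:
    y+=.0005; manip.servo_line(W(x,y,.0087),vel=.01); manip.sleep(.05); F=np.mean([manip.current_force() for _ in range(4)],0); print(round(y,4),F.round(1),round(float((F)@yv),1))
    if F[2]<-3: break
im,c=shot("wrist","w_p2");print(manip.current_clock(),manip.current_tool_pos())
E
```

```text
f0 [ 0.08  0.28 -1.58]
low [ 0.26 -0.53 -1.64]
-0.0345 [ 0.3 -0.1 -1.3] -0.0
-0.034 [-0.  -0.1 -1.8] -0.1
-0.0335 [ 1.  -0.  -0.9] 0.1
-0.033 [ 0.6 -0.2 -1.2] -0.2
-0.0325 [-0.8 -1.  -0.7] -1.1
-0.032 [ 0.  -0.5 -0.4] -0.5
-0.0315 [ 0.2  0.2 -1.6] 0.2
-0.031 [ 0.  -1.9 -2.5] -1.9
-0.0305 [ 1.  -3.4 -2.4] -3.3
-0.03 [ 0.7 -4.3 -2.1] -4.2
-0.0295 [-0.7 -5.5 -3.2] -5.6
23.9 [ 0.53986775 -0.29217009  0.00876189]
```

```bash
python3 - <<'E'
from fit import *
p=np.load("tray.npy"); W=lambda x,y,z:T2(p,[(x,y,z)])[0]
manip.servo_line(W(-.030,-.0303,.0084),vel=.03); manip.sleep(.1); print(manip.current_force().round(1))
effector.open_jaws(); print(manip.current_force().round(1),manip.current_finger_gap())
manip.servo_line(W(-.030,-.0303,.10),vel=.2); 
manip.servo_line(W(-.030,-.045,.24),vel=.3); manip.sleep(.1)
im,c=shot("wrist","w_row"); print(manip.current_clock(),manip.current_tool_pos())
# look over rack
manip.move_pose([.46,.235,.25],down(np.radians(-80))); manip.sleep(.2)
im2,c2=shot("wrist","w_rack"); print(manip.current_clock(),manip.current_q().round(2))
cv2.imwrite("pics/v2.png",np.hstack([cv2.resize(im[:240,200:520],(400,300),interpolation=2),cv2.resize(im2[:,120:520],(400,400))[:300]]))
E
```

```text
[-1.4 -5.1  1.3]
[-0.1 -0.1 -0.5] 0.09151713473988624
26.5917 [ 0.53726539 -0.30560263  0.23777201]
28.8167 [ 0.32  0.36 -1.02  1.84  0.34  1.13 -2.23]
```

View pics/v2.png

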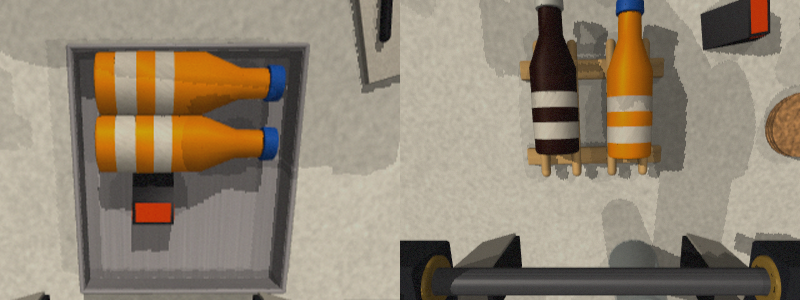

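Left: the row is snug, and the wedge (heel patch at (153,212)) sits under the middle of the outer bottle. Right: cola on the left with its white cap, juice bottle on the right with its blue cap, base at about (630,155). I'll measure the bottle axes from the masks.

```bash
cat > meas.py <<'E'
from fit import *
def ax(mask,cal,z):
    """bottle axis from blob mask: fit min-area rect in ground-plane (z) coords of body part; returns base/cap ends and dir"""
    cs,_=cv2.findContours(mask,cv2.RETR_EXTERNAL,cv2.CHAIN_APPROX_NONE); c=max(cs,key=cv2.contourArea)[:,0]
    P=onz(cal,c,z)[:,:2]; hull=cv2.convexHull((P*1000).astype(np.float32))[:,0]/1000
    m=P.mean(0); u=np.linalg.svd(P-m,full_matrices=False)[2][0]; u*=np.sign(u[0]); 
    for _ in range(4):  # axis through mid of edges at many stations
        n=np.array([-u[1],u[0]]); t=(P-m)@u; s=(P-m)@n; b=np.arange(t.min()+.006,t.max()-.006,.003)
        mid=[];wd=[]
        for k in b:
            w=abs(t-k)<.002; mid.append((s[w].max()+s[w].min())/2); wd.append(np.ptp(s[w]))
        co=np.polyfit(b,mid,1); m=m+n*co[1]; u=u+n*co[0]; u/=np.linalg.norm(u)
    n=np.array([-u[1],u[0]]); t=(P-m)@u
    return m+u*t.min(),m+u*t.max(),np.degrees(np.arctan2(u[1],u[0])),np.array(wd)
def close(m,k=13): return cv2.morphologyEx(m,cv2.MORPH_CLOSE,np.ones((k,k),np.uint8))
E
python3 - <<'E'
from meas import *
p=np.load("tray.npy"); Ti=lambda P:R.from_euler('z',-p[2]).apply(np.r_[P,0]-[p[0],p[1],0])[:2]
def go(name,z,wins):
    im=cv2.imread(f"pics/{name}.png"); cal=np.load(f"pics/{name}.npy",allow_pickle=True).item(); h=cv2.cvtColor(im,cv2.COLOR_BGR2HSV)
    o=cv2.inRange(h,(5,140,60),(25,255,255)); b=cv2.inRange(h,(100,120,40),(125,255,255)); d=cv2.inRange(h,(0,0,0),(180,255,50))
    for l,(x0,y0,x1,y1),mk in wins:
        m=np.zeros_like(o); s=np.s_[y0:y1,x0:x1]; m[s]=(d if mk=='d' else o|b)[s]; m=close(m,33 if mk=='d' else 25)
        e0,e1,an,wd=ax(m,cal,z); print(l,"base",e0.round(4),"cap",e1.round(4),"yaw",round(an,2),"L",np.linalg.norm(e1-e0).round(4),"w",wd.max().round(4),"ctr",(e0+(e1-e0)*48/165).round(4), Ti(e0).round(4),Ti(e1).round(4))
k=.8
go("w_row",.029,[("A",(270,38,435,92),'o'),("B",(270,93,435,140),'o')])
go("w_rack",.043,[("C",(720,0,780,0),'o')] if 0 else [("C",(322,0,378,165),'o'),("cola",(240,8,306,160),'d')][:1])
# C/cola rows edges in the picture
im=cv2.imread("pics/w_rack.png");cv2.imwrite("pics/rk.png",cv2.resize(im[0:200,225:395],None,fx=3,fy=3,interpolation=2))
E
```

```text
A base [ 0.4996 -0.1712] cap [ 0.6711 -0.1895] yaw -6.1 L 0.1725 w 0.053 ctr [ 0.5495 -0.1765] [-0.0831  0.085 ] [0.0894 0.0851]
B base [ 0.4928 -0.2244] cap [ 0.664  -0.2409] yaw -5.5 L 0.172 w 0.0509 ctr [ 0.5426 -0.2292] [-0.0842  0.0314] [0.0878 0.0333]
C base [0.4874 0.2028] cap [0.6583 0.2372] yaw 11.39 L 0.1743 w 0.0615 ctr [0.5371 0.2128] [-0.1351  0.4555] [0.0311 0.508 ]
```

View pics/rk.png

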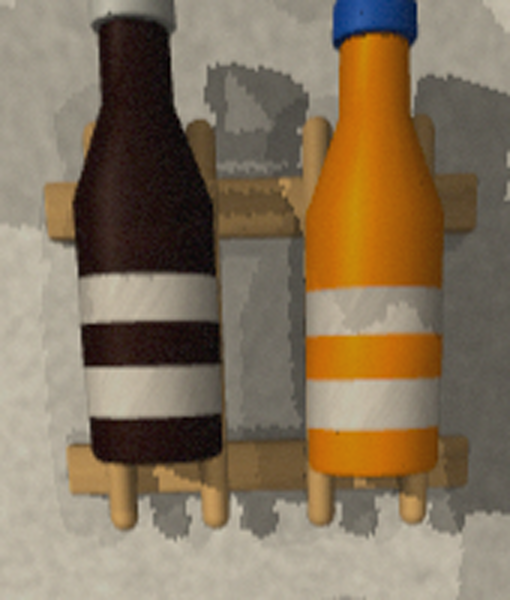

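```bash
python3 - <<'E'
from meas import *
cal=np.load("pics/w_rack.npy",allow_pickle=True).item()
def mid(rows,z=.043):
    P=[]
    for r,l,rr in rows:
        d=ray(cal,[(225+l/3,r/3),(225+rr/3,r/3)]); d/=np.linalg.norm(d,axis=1)[:,None]; b=d.sum(0); e=cal['eye']; P.append((e+b*((z-e[2])/b[2]))[:2])
    return np.array(P)
C=mid([(450,309,438),(355,307,441),(250,307,443),(80,341,411),(35,336,414)]); K=mid([(440,90,222),(345,82,220),(60,101,172),(25,94,176)])
for n,P in(("C",C),("K",K)):
    co=np.polyfit(P[:,0],P[:,1],1); print(n,P.round(4).tolist(),"yaw",np.degrees(np.arctan(co[0])).round(2),(np.polyval(co,P[:,0])-P[:,1]).round(4), "y@.54",np.polyval(co,.54).round(4))
b=mid([(462,309,438)])[0]; c=mid([(35,336,414)])[0]; print("base",b,"capb",c,np.linalg.norm(b-c))
print("widths", np.linalg.norm(np.diff(onz(cal,[(225+307/3,118.3),(225+441/3,118.3)],.043),axis=0)))
E
```

```text
C [[0.5032, 0.2059], [0.5392, 0.213], [0.5769, 0.2203], [0.6333, 0.2312], [0.6473, 0.2344]] yaw 11.1 [-0.     -0.0001  0.0001  0.0002 -0.0002] y@.54 0.2131
K [[0.4921, 0.2921], [0.528, 0.2989], [0.6247, 0.3174], [0.6356, 0.3193]] yaw 10.74 [ 0.      0.     -0.0001  0.0001] y@.54 0.3012
base [0.498487   0.20499322] capb [0.64734622 0.23444057] 0.1517439095811478
widths 0.05237994264058219
```

```bash
python3 - <<'E'
from meas import *
p=np.load("tray.npy")
cal=np.load("pics/w_row.npy",allow_pickle=True).item(); im=cv2.imread("pics/w_row.png")
def edges(im,pts):
    pr=np.array([im[int(y),int(x),0] for x,y in pts],float); w=pr>110; return np.where(np.diff(w.astype(int))!=0)[0]
# sample blue channel along axis top line, 0.5mm steps, measured from assumed centre
def prof(im,cal,c,yaw,z,side=0):
    t=np.arange(-.06,.06,.0005); n=np.array([-np.sin(yaw),np.cos(yaw)]); P=np.c_[c[0]+t*np.cos(yaw)+side*n[0],c[1]+t*np.sin(yaw)+side*n[1],np.full(len(t),z)]
    return t[edges(im,proj(cal,P))].round(4)
for s in(-.008,0,.008):
  dz=np.sqrt(.026**2-s**2)
  for nm,y in(("A",.0845),("B",.0325)): print(nm,s,prof(im,cal,T2(p,[(-.032,y,0)])[0][:2],p[2],.029+dz,s))
cal=np.load("pics/w_rack.npy",allow_pickle=True).item(); im=cv2.imread("pics/w_rack.png")
yaw=np.radians(10.9); c=np.array([.498487,.20499])+.048*np.array([np.cos(yaw),np.sin(yaw)]); print(c)
for s in(-.008,0,.008): print("C",s,prof(im,cal,c,yaw,.043+np.sqrt(.026**2-s**2),s))
E
```

```text
A -0.008 [-0.03  -0.012  0.005  0.02 ]
B -0.008 [-0.03   -0.0135  0.004   0.0185]
A 0 [-0.0295 -0.0115  0.004   0.0195]
B 0 [-0.031  -0.0135  0.003   0.0195]
A 0.008 [-0.0295 -0.0115  0.004   0.0195]
B 0.008 [-0.0305 -0.0135  0.003   0.0195]
[0.54562102 0.21406658]
C -0.008 [-0.0335 -0.016   0.001   0.016 ]
C 0 [-0.058 -0.033 -0.016  0.001  0.016]
C 0.008 [-0.033  -0.016   0.001   0.0165]
```

```bash
python3 - <<'E'
from meas import *
yaw=np.radians(10.9); u=np.array([np.cos(yaw),np.sin(yaw)]); n=np.array([-u[1],u[0]]); c=np.array([.5424,.2134]); g=c-.009*n
q=down(yaw-np.pi/2)
manip.move_pose([*g,.11],q); manip.servo_line([*g,.033],vel=.08); manip.sleep(.1)
print("F",manip.current_force().round(1),manip.current_tool_pos().round(4),manip.current_q().round(2)); effector.close(30); manip.sleep(.2)
print("gap",manip.current_finger_gap(),manip.current_force().round(1),manip.current_gripper_force(),manip.current_tool_pos().round(4))
manip.servo_line([*g,.18],vel=.12); manip.sleep(.3); print(manip.current_force().round(2),manip.current_wrist_torque().round(3),manip.current_finger_gap(),manip.current_clock())
im,_=shot("wrist","w_c"); im2,_=shot("scene","s_c")
cv2.imwrite("pics/v3.png",np.hstack([cv2.resize(im,(480,300)),im2[100:400,340:640]]))
p=np.load("tray.npy"); print(p, manip.solve_ik(T2(p,[(-.033,.058,.15)])[0],down(p[2]-np.pi/2)))
E
```

```text
F [-0.   0.5  0. ] [0.5446 0.2048 0.0336] [ 0.17  0.75 -0.77  1.84  0.69  0.84 -2.33]
gap 0.051357960639160295 [-2.7  7.7  4.3] 29.985486567020416 [0.5437 0.2102 0.0345]
[ 0.74  0.22 -4.13] [-0.016  0.093  0.025] 0.05139563257069255 33.325
[ 0.57315753 -0.2645761  -0.10691906] [ 0.93766509  0.58049398 -0.84112442  1.78217259  0.50420982  1.00876921
 -1.77785234]
```

View pics/v3.png

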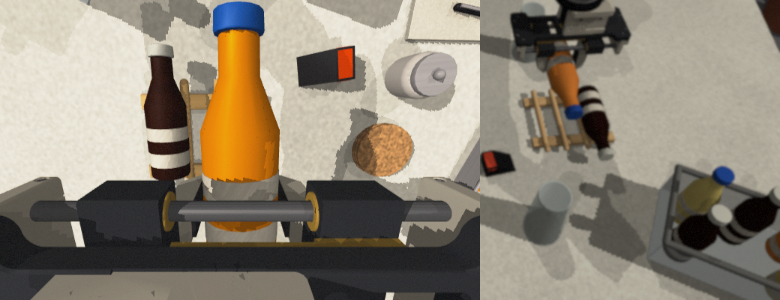

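```bash
python3 - <<'E'
from meas import *
im=cv2.imread("pics/w_c.png"); cal=np.load("pics/w_c.npy",allow_pickle=True).item(); tp=manip.current_tool_pos(); Rt=R.from_quat(manip.current_tcp_rot())
h=cv2.cvtColor(im,cv2.COLOR_BGR2HSV); o=cv2.inRange(h,(5,140,60),(25,255,255))|cv2.inRange(h,(100,120,40),(125,255,255)); o[:, :240]=0;o[:,400:]=0
f=200/np.tan(np.radians(cal['vfov']/2)); Rc=R.from_quat(cal['attitude'])
def st(r,rad):
    x=np.where(o[r]>0)[0]; d=ray(cal,[(x[0]-.5,r),(x[-1]+.5,r)]); d/=np.linalg.norm(d,axis=1)[:,None]
    half=np.arccos(d[0]@d[1])/2; b=d.sum(0); b/=np.linalg.norm(b)
    P=cal['eye']+b*rad/np.sin(half); return Rt.inv().apply(P-tp)*1000, x[-1]-x[0]+1
# rays cut the cylinder obliquely: fine, cross-row cut ~ perpendicular to axis in image
for r in(12,20,28,35): print("cap",r,*st(r,.0155))
for r in(180,190,200,210,220,230): print("body",r,*st(r,.026))
print(tp, np.where(o[:,317]>0)[0].min(), [int(v) for v in h[0:8,317,2]])
E
```

```text
cap 12 [122.35779495  -1.18354668   4.77964261] 65
cap 20 [116.6747404   -0.88440067  -3.32179215] 68
cap 28 [113.1510797   -0.88365248  -4.29410638] 68
cap 35 [110.06723543  -0.88299763  -5.14505053] 68
body 180 [ 4.37592859e+01  1.17661044e-02 -1.12867557e+01] 106
body 190 [ 38.6463022   -0.23537605 -11.27766746] 105
body 200 [ 3.34390497e+01  5.23759920e-03 -1.12746888e+01] 104
body 210 [ 28.1345117    0.25063528 -11.27498848] 103
body 220 [ 2.27297084e+01 -1.62194576e-03 -1.12771925e+01] 102
body 230 [16.12706698  0.24500933 -8.39732416] 99
[0.54400332 0.20460094 0.17981425] 2 [192, 172, 180, 175, 177, 176, 178, 177]
```

```bash
cat > pitch.py <<'E'
from meas import *
def pitch(name,tp,Rt):
    im=cv2.imread(f"pics/{name}.png"); cal=np.load(f"pics/{name}.npy",allow_pickle=True).item()
    h=cv2.cvtColor(im,cv2.COLOR_BGR2HSV); o=cv2.inRange(h,(5,140,60),(25,255,255))|cv2.inRange(h,(100,120,40),(125,255,255)); o[:, :240]=0;o[:,400:]=0
    D=[];rad=[]
    for rows,r_ in((range(16,42,2),.0155),(range(180,224,2),.026)):
        for r in rows:
            x=np.where(o[r]>0)[0]; D+=list(ray(cal,[(x[0]-.5,r),(x[-1]+.5,r)])); rad+=[r_]*2
    D=Rt.inv().apply(D); e=Rt.inv().apply(cal['eye']-tp); rad=np.array(rad)
    def res(v):
        a=np.array([1,v[2],v[3]]); n=np.cross(D,a); n/=np.linalg.norm(n,axis=1)[:,None]; return abs((e-[0,v[0],v[1]])@n.T)-rad
    r=least_squares(res,[0,-.011,0,0]); return r.x,abs(r.fun).max(),o,cal
E
python3 - <<'E'
from pitch import *
v,m,o,cal=pitch("w_c",manip.current_tool_pos(),R.from_quat(manip.current_tcp_rot()))
print("y0,z0 mm",v[:2]*1000,"yaw,pitch deg (pitch+ = cap down)",np.degrees(v[2:]),m)
E
```

```text
y0,z0 mm [  0.44809123 -14.15668065] yaw,pitch deg (pitch+ = cap down) [-0.67646435  4.96687964] 0.0003399772123094183
```

The juice bottle is held, with cola and rack untouched. It hangs about 5° cap-down in the grip, so I'll tilt the tool to make it level, then lower until contact.

```bash
python3 - <<'E'
from pitch import *
tp=manip.current_tool_pos(); Rt=R.from_quat(manip.current_tcp_rot())
v,m,o,cal=pitch("w_c",tp,Rt); im=cv2.imread("pics/w_c.png")
a=np.array([1,v[2],v[3]]); a/=np.linalg.norm(a); bz=np.array([0,0,1.])-a*a[2]; bz/=np.linalg.norm(bz); B=np.c_[a,np.cross(bz,a),bz]
A0=np.array([0,v[0],v[1]])
s=np.arange(0,.045,.0005); P=tp+Rt.apply(A0+s[:,None]*a-bz*.026); px=proj(cal,P).round().astype(int)
bl=[int(im[y,x,0]) for x,y in px]; e=[s[i] for i in range(len(s)-1) if (bl[i]>110)!=(bl[i+1]>110)]; print("stripe edges s",e)
s0=(e[0] if e else .0195)-.0195; print("s0",s0)
if abs(s0)>.008: s0=0
p=np.load("tray.npy"); tx=T2([0,0,p[2]],[(1,0,0)])[0]; ty=T2([0,0,p[2]],[(0,1,0)])[0]
Wd=np.c_[tx,-ty,[0,0,-1]]; Rg=R.from_matrix(Wd@B.T); q=Rg.as_quat()
C=A0+s0*a
tgt=lambda dz:T2(p,[(-.0325,.058,.074+dz)])[0]-Rg.apply(C)
np.savez("place.npz",q=q,C=C,t0=tgt(0)); print("tcp final",tgt(0).round(4))
manip.move_pose(tgt(.09),q); manip.servo_line(tgt(.012),vel=.12); manip.sleep(.3)
f0=np.mean([manip.current_force() for _ in range(4)],0); print("f0",f0.round(2),manip.current_wrist_torque().round(3))
dz=.012
while dz>-.004:
    dz-=.001; manip.servo_line(tgt(dz),vel=.02); manip.sleep(.05); F=np.mean([manip.current_force() for _ in range(3)],0)-f0
    if dz<.006: print(round(dz,4),F.round(1))
    if F[2]>1.5: break
im,_=shot("wrist","w_pl"); im2,_=shot("scene","s_pl"); print(manip.current_clock())
cv2.imwrite("pics/v4.png",np.hstack([cv2.resize(im,(480,300)),cv2.resize(im2[140:270,110:270],(320,260),interpolation=2)[:300] if 0 else cv2.resize(im2[140:290,110:270],(320,300),interpolation=2)]))
E
```

```text
stripe edges s [np.float64(0.0), np.float64(0.0025)]
s0 -0.0195
tcp final [ 0.5483 -0.2031  0.0599]
f0 [-0.45 -0.46 -3.91] [0.015 0.247 0.008]
0.006 [0.8 1.6 0.2]
0.005 [0.5 1.2 0.7]
0.004 [-0.4  1.1  0.4]
0.003 [0.6 0.9 1.1]
0.002 [0.3 1.8 7. ]
39.1333
```

View pics/v4.png

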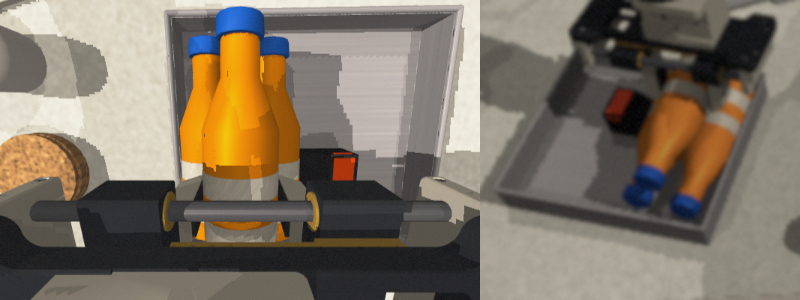

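The top bottle touches in the hollow between the two, caps all pointing the same way. Before letting go I'll check pitch and position numerically.

```bash
python3 - <<'E'
from pitch import *
p=np.load("tray.npy")
def capblobs(name,win):
    im=cv2.imread(f"pics/{name}.png"); cal=np.load(f"pics/{name}.npy",allow_pickle=True).item(); h=cv2.cvtColor(im,cv2.COLOR_BGR2HSV)
    b=cv2.inRange(h,(100,120,40),(125,255,255)); m=np.zeros_like(b); x0,y0,x1,y1=win; m[y0:y1,x0:x1]=b[y0:y1,x0:x1]
    n,l,st,ce=cv2.connectedComponentsWithStats(m); return [(ce[i].round(1),st[i]) for i in range(1,n) if st[i,4]>30],cal
for nm,win in(("s_pl",(110,140,290,290)),("w_pl",(240,0,400,90))):
    bl,cal=capblobs(nm,win); print(nm,[(b[0].tolist(),b[1].tolist()) for b in bl])
    for L,y,z in(("A",.084,.029),("B",.032,.029),("C",.058,.074)): 
        print(L,proj(cal,T2(p,[(-.0325+s,y,z) for s in(.097,.107,.117)])).round(1).tolist())
im=cv2.imread("pics/w_pl.png"); h=im.astype(int)
tp=manip.current_tool_pos(); Rt=R.from_quat(manip.current_tcp_rot()); cal=np.load("pics/w_pl.npy",allow_pickle=True).item()
hs=cv2.cvtColor(im,cv2.COLOR_BGR2HSV); b=cv2.inRange(hs,(100,120,40),(125,255,255))
D=[];rad=[];E=[]
for r in range(18,40,2):
    x=np.where(b[r,270:372]>0)[0]+270; 
    if 60<x[-1]-x[0]<75: D+=list(ray(cal,[(x[0]-.5,r),(x[-1]+.5,r)])); rad+=[.0155]*2;E.append((r,x[0],x[-1]))
g=np.abs(np.gradient(cv2.GaussianBlur(im,(1,5),0).astype(float),axis=1)).sum(2)
for r in range(176,212,3):
    l=262+g[r,262:280].argmax(); rr=364+g[r,364:384].argmax(); D+=list(ray(cal,[(l,r),(rr,r)])); rad+=[.026]*2;E.append((r,l,rr))
print(E)
D=Rt.inv().apply(D); e=Rt.inv().apply(cal['eye']-tp); rad=np.array(rad)
def res(v):
    a=np.array([1,v[2],v[3]]); n=np.cross(D,a); n/=np.linalg.norm(n,axis=1)[:,None]; return abs((e-[0,v[0],v[1]])@n.T)-rad
r=least_squares(res,[0,-.011,0,0],loss='soft_l1',f_scale=.0005); v=r.x; print("tool",v[:2]*1000,np.degrees(v[2:]),np.median(abs(res(v))))
a=Rt.apply([1,v[2],v[3]]); a/=np.linalg.norm(a); print("axis world yaw,elev",np.degrees(np.arctan2(a[1],a[0])),np.degrees(np.arcsin(a[2])),"tray yaw",np.degrees(p[2]))
P0=tp+Rt.apply([0,v[0],v[1]]); print("point in tray",R.from_euler('z',-p[2]).apply(P0-[p[0],p[1],0]).round(4),manip.current_force().round(2))
E
```

```text
s_pl [([191.7, 232.9], [182, 223, 21, 21, 257]), ([212.0, 243.0], [205, 238, 15, 11, 126])]
A [[214.1, 236.9], [212.4, 241.0], [210.6, 245.1]]
B [[190.5, 232.5], [188.6, 236.5], [186.7, 240.5]]
C [[197.2, 222.6], [195.3, 226.7], [193.4, 230.9]]
w_pl [([317.6, 43.5], [251, 9, 134, 69, 4067])]
A [[277.9, 88.9], [277.3, 71.9], [276.7, 54.6]]
B [[361.0, 87.9], [361.2, 70.9], [361.5, 53.6]]
C [[319.1, 70.3], [318.8, 47.8], [318.6, 24.6]]
[(20, np.int64(289), np.int64(350)), (22, np.int64(288), np.int64(351)), (24, np.int64(288), np.int64(351)), (26, np.int64(288), np.int64(351)), (28, np.int64(288), np.int64(351)), (30, np.int64(288), np.int64(351)), (32, np.int64(288), np.int64(351)), (34, np.int64(288), np.int64(351)), (36, np.int64(288), np.int64(351)), (38, np.int64(288), np.int64(351)), (176, np.int64(268), np.int64(372)), (179, np.int64(273), np.int64(372)), (182, np.int64(273), np.int64(372)), (185, np.int64(268), np.int64(372)), (188, np.int64(268), np.int64(372)), (191, np.int64(269), np.int64(372)), (194, np.int64(269), np.int64(372)), (197, np.int64(269), np.int64(372)), (200, np.int64(269), np.int64(371)), (203, np.int64(269), np.int64(371)), (206, np.int64(269), np.int64(371)), (209, np.int64(269), np.int64(371))]
tool [  0.40913936 -15.41681333] [-0.28335896 10.29230018] 7.708887637155985e-05
axis world yaw,elev -6.486011329432875 -5.155996650623434 tray yaw -6.126011011984779
point in tray [-0.032   0.0583  0.0778] [-0.02  2.5   4.18]
```

The fit shows the cap about 5° low, because the bottle pivots in the grip. Its front body edge is resting in the hollow and the rear is about 4 mm high. Lowering further will swing it level, so I'll go down in small steps with a force limit.

```bash
cat > lower.py <<'E'
from pitch import *
p=np.load("tray.npy"); d=np.load("place.npz"); t0=d['t0']
def fitnow(name):
    im,cal=shot("wrist",name); tp=manip.current_tool_pos(); Rt=R.from_quat(manip.current_tcp_rot())
    hs=cv2.cvtColor(im,cv2.COLOR_BGR2HSV); b=cv2.inRange(hs,(100,120,40),(125,255,255)); D=[];rad=[];E=[]
    for r in range(14,44,2):
        x=np.where(b[r,270:372]>0)[0]+270
        if len(x) and 58<x[-1]-x[0]<75: D+=list(ray(cal,[(x[0]-.5,r),(x[-1]+.5,r)])); rad+=[.0155]*2;E.append(x[-1]-x[0]+1)
    g=np.abs(np.gradient(cv2.GaussianBlur(im,(1,5),0).astype(float),axis=1)).sum(2)
    for r in range(185,212,3):
        l=262+g[r,262:280].argmax(); rr=364+g[r,364:384].argmax(); D+=list(ray(cal,[(l,r),(rr,r)])); rad+=[.026]*2;E.append(rr-l)
    D=Rt.inv().apply(D); e=Rt.inv().apply(cal['eye']-tp); rad=np.array(rad)
    def res(v):
        a=np.array([1,v[2],v[3]]); n=np.cross(D,a); n/=np.linalg.norm(n,axis=1)[:,None]; return abs((e-[0,v[0],v[1]])@n.T)-rad
    v=least_squares(res,[0,-.011,0,0],loss='soft_l1',f_scale=.0005).x; a=Rt.apply([1,v[2],v[3]]); a/=np.linalg.norm(a)
    P0=tp+Rt.apply([0,v[0],v[1]]); top=np.where(b[:,310:330].any(1))[0].min()
    print("fit elev",np.degrees(np.arcsin(a[2])).round(2),"yaw rel",np.degrees(np.arctan2(a[1],a[0])-p[2]).round(2),"P tray",R.from_euler('z',-p[2]).apply(P0-[p[0],p[1],0]).round(4),"captop row",top,"w",int(np.median(E[:5])),int(np.median(E[-8:])))
E
python3 - <<'E'
from lower import *
dz=.002
while dz>-.0045:
    dz-=.0005; manip.servo_line(t0+[0,0,dz],vel=.02); manip.sleep(.1); F=np.mean([manip.current_force() for _ in range(3)],0)-[-.45,-.46,-3.91]; print(round(dz,4),F.round(1),manip.current_wrist_torque().round(2))
    if F[2]>12: break
fitnow("w_l2"); print(manip.current_clock(),manip.current_tool_pos()-t0,manip.current_finger_gap())
E
```

```text
0.0015 [-0.9  2.7 12.1] [0.48 0.36 0.14]
fit elev -4.52 yaw rel -0.33 P tray [-0.0317  0.0585  0.0778] captop row 9 w 64 102
39.5333 [0.00096483 0.00024993 0.00250969] 0.05153194596866078
```

The push met resistance with the reaction centred under the grip, which suggests the bottle is already level and the mask-based pitch is biased. I'll check by bounding-box prediction in the scene and wrist pictures, and with gradient-based cap widths.

```bash
python3 - <<'E'
from pitch import *
p=np.load("tray.npy")
th=np.linspace(0,2*np.pi,60)
def hull(cal,s,el,y=.058,z=.074,x0=-.0325):
    e=np.radians(el); P=[]
    for k in(.0985,.117): P+= [(x0+(k+s)*np.cos(e)-.0155*np.sin(t)*np.sin(e),y+.0155*np.cos(t),z+(k+s)*np.sin(e)+.0155*np.sin(t)*np.cos(e)) for t in th]
    q=proj(cal,T2(p,np.array(P))); return np.r_[q.min(0),q.max(0)].round(1)
cs=np.load("pics/s_pl.npy",allow_pickle=True).item(); cw=np.load("pics/w_pl.npy",allow_pickle=True).item()
print("obs scene: C∪B bbox 182..203, 223..244 ; wrist top row 9, cols 288..352")
for el,z in((0,.074),(-5,.078)):
    for s in(0,.004): print(el,s,"scene",hull(cs,s,el,z=z),"wrist",hull(cw,s,el,z=z))
print("B scene",hull(cs,0,0,.032,.029),"A scene",hull(cs,0,0,.084,.029), "obs A 205..220, 238..249")
for nm in("w_c","w_pl","w_l2"):
    im=cv2.imread(f"pics/{nm}.png"); g=np.abs(np.gradient(im.astype(float),axis=1)).sum(2); 
    print(nm,[(r,275+int(g[r,275:300].argmax()),340+int(g[r,340:372].argmax())) for r in(22,28,34)],[im[28,x].tolist() for x in(284,286,287,288,289)])
# scene columns: intensity of cap C
im=cv2.imread("pics/s_pl.png"); hs=cv2.cvtColor(im,cv2.COLOR_BGR2HSV); b=cv2.inRange(hs,(100,120,40),(125,255,255))
for r in range(220,246): print(r,''.join('#' if v else '.' for v in b[r,178:224]))
E
```

```text
obs scene: C∪B bbox 182..203, 223..244 ; wrist top row 9, cols 288..352
0 0 scene [185.7 218.6 204.5 235.3] wrist [285.1   9.7 352.   74.7]
0 0.004 scene [184.9 220.2 203.8 237. ] wrist [284.8  -1.  352.1  66.6]
-5 0 scene [186.5 220.3 205.1 236.2] wrist [286.6  13.8 350.7  80. ]
-5 0.004 scene [185.8 222.  204.4 238. ] wrist [286.5   4.1 350.7  72.4]
B scene [179.4 228.8 197.4 244.6] A scene [203.3 233.3 221.1 249.2] obs A 205..220, 238..249
w_c [(22, 284, 352), (28, 284, 352), (34, 283, 352)] [[152, 80, 40], [162, 78, 21], [167, 83, 31], [169, 80, 28], [175, 86, 32]]
w_pl [(22, 288, 351), (28, 288, 352), (34, 287, 352)] [[63, 63, 66], [62, 64, 67], [67, 67, 72], [165, 81, 28], [178, 88, 38]]
w_l2 [(22, 287, 351), (28, 287, 351), (34, 287, 352)] [[64, 65, 67], [64, 67, 67], [90, 70, 60], [171, 85, 35], [180, 90, 31]]
220 ..............................................
221 ..............................................
222 ..............................................
223 ............###...............................
224 ...........########...........................
225 ..........#
[... 355 characters left out ...]
###############......................
233 ......#################.......................
234 .....#################........................
235 .....#############............................
236 ....##############............................
237 ....##############............................
238 ....##############...........######...........
239 .....#############..........##########........
240 ......############..........############......
241 .......##########..........##############.....
242 ........#########..........###############....
243 ..........##................##############....
244 ............................##############....
245 ............................##############....
```

```bash
python3 - <<'E'
from lower import *
def avg():
    F=[];T=[]
    for _ in range(12): manip.sleep(.02); F.append(manip.current_force()); T.append(manip.current_wrist_torque())
    return np.mean(F,0),np.mean(T,0),np.std(F,0),np.std(T,0)
F1,T1,s,st=avg(); print("contact",F1.round(2),T1.round(3),"std",s.round(2),st.round(3))
manip.servo_line(t0+[0,0,.012],vel=.03); manip.sleep(.2)
F0,T0,_,_=avg(); print("free",F0.round(2),T0.round(3)); fitnow("w_free")
F=F1-F0;T=T1-T0; print("d",F.round(2),T.round(3)," if ref above by h: x=(h*-Fx... )")
for h in(0,.1,.15,.2): print(h,"x",((-h*F[0]-T[1])/F[2]).round(4),"y",((T[0]-h*F[1])/F[2]).round(4))
print(manip.current_clock())
E
```

```text
contact [-1.21  2.14  8.2 ] [0.509 0.327 0.202] std [0.43 0.23 0.59] [0.037 0.024 0.026]
free [-0.05  0.07 -4.02] [0.047 0.231 0.004]
fit elev -5.18 yaw rel -0.39 P tray [-0.0327  0.058   0.0877] captop row 8 w 64 103
d [-1.17  2.07 12.21] [0.462 0.095 0.198]  if ref above by h: x=(h*-Fx... )
0 x -0.0078 y 0.0378
0.1 x 0.0018 y 0.0209
0.15 x 0.0065 y 0.0124
0.2 x 0.0113 y 0.004
40.6833
```

The reaction is centred under the grip rather than at the body's front end. The grip geometry also puts the axis at about 74 mm. So the bottle is seated level and the image pitch is biased. I'll re-seat it lightly, ease the grip so it settles by itself, then open and retreat.

```bash
python3 - <<'E'
from lower import *
manip.servo_line(t0+[0,0,.004],vel=.04)
dz=.004
while dz>-.002:
    dz-=.0005; manip.servo_line(t0+[0,0,dz],vel=.02); manip.sleep(.08); F=np.mean([manip.current_force() for _ in range(6)],0)+[0,0,4.0]
    if F[2]>2: break
print(dz,F.round(1))
effector.close(5); manip.sleep(.3); print("eased",manip.current_force().round(1),manip.current_finger_gap()); fitnow("w_e")
effector.close(3); manip.sleep(.3); print("eased3",manip.current_force().round(1)); fitnow("w_e2"); print(manip.current_clock())
E
```

```text
0.0025 [0.3 0.5 2.6]
eased [-0.5  1.  -1. ] 0.05214375797642837
fit elev -4.69 yaw rel -0.35 P tray [-0.0323  0.0583  0.0779] captop row 9 w 64 102
eased3 [0.3 2.3 1.2]
fit elev -3.75 yaw rel -0.28 P tray [-0.0324  0.0583  0.077 ] captop row 9 w 65 102
43.1667
```

```bash
python3 - <<'E'
from lower import *
effector.open_jaws(); print(manip.current_force().round(1)); fitnow("w_o")
q=manip.current_tool_pos(); manip.servo_line(q+[0,0,.12],vel=.12)
p_=T2(p,[(-.09,.02,.27)])[0]; manip.move_pose(p_,down(p[2]-np.pi/2)); manip.sleep(.3)
shot("wrist","w_f"); shot("top","t_f"); shot("scene","s_f"); print(manip.current_clock())
for nm,win in(("t_f",(370,140,490,260)),("s_f",(110,140,290,290)),("w_f",(0,0,640,220))):
    im=cv2.imread(f"pics/{nm}.png"); cal=np.load(f"pics/{nm}.npy",allow_pickle=True).item(); h=cv2.cvtColor(im,cv2.COLOR_BGR2HSV)
    b=cv2.inRange(h,(100,120,40),(125,255,255)); m=np.zeros_like(b); x0,y0,x1,y1=win; m[y0:y1,x0:x1]=b[y0:y1,x0:x1]
    n,l,st,ce=cv2.connectedComponentsWithStats(m); print(nm,[(ce[i].round(1).tolist(),st[i,:4].tolist()) for i in range(1,n) if st[i,4]>15])
    for L,y,z in(("A",.084,.029),("B",.032,.029),("C",.058,.074)): print(L,proj(cal,T2(p,[(-.0325+.107,y,z)])).round(1).tolist())
    r=cv2.inRange(h,(0,170,90),(8,255,255)); m=r*0; m[y0:y1,x0:x1]=r[y0:y1,x0:x1]; n,l,st,ce=cv2.connectedComponentsWithStats(m)
    print("patch",[ce[i].round(1).tolist() for i in range(1,n) if st[i,4]>15],"pred",proj(cal,T2(p,[(-.03,-.031,.037)])).round(1).tolist())
E
```

```text
[-0.6 -0.3 -0.6]
fit elev -2.08 yaw rel -0.29 P tray [-0.0321  0.0594  0.0728] captop row 8 w 64 100
46.1583
t_f [([396.9, 162.6], [392, 160, 11, 7])]
A [[398.4, 166.0]]
B [[420.5, 169.1]]
C [[414.7, 162.5]]
patch [] pred [[444.7, 216.6]]
s_f [([192.1, 232.9], [182, 223, 22, 21]), ([212.1, 243.0], [205, 238, 16, 11])]
A [[212.4, 241.0]]
B [[188.6, 236.5]]
C [[195.3, 226.7]]
patch [[179.3, 190.7]] pred [[179.3, 190.2]]
w_f [([287.1, 28.1], [254, 13, 70, 31])]
A [[267.8, 39.4]]
B [[311.2, 39.5]]
C [[285.2, 28.5]]
patch [[30.1, 51.6], [361.6, 129.3]] pred [[361.4, 129.6]]
```

```bash
python3 - <<'E'
import cv2,numpy as np
im=cv2.imread("pics/w_f.png"); s=cv2.imread("pics/s_f.png")
cv2.imwrite("pics/fin.png",np.hstack([cv2.resize(im,(480,300)),cv2.resize(s[140:290,110:270],(320,300),interpolation=2)]))
E
```

```text
(no output)
```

After release, the caps and the wedge patch match the predicted snug, chocked stack to within 2–4 px in the scene and wrist pictures. In the top picture only bottle_a's cap could be checked, since the other two caps and the patch didn't register there. The scene picture is unchanged from before release, so I'm handing in.

```bash
python3 - <<'E'
from bench import manip
print(manip.hand_in(), manip.current_clock())
E
```

```text
the job is handed in; nothing more can be done
the job is handed in; nothing more can be done
```

The job is handed in at about 46 s of robot time: row snug against the +y wall, wedge under the outer bottle, juice bottle lying in the hollow (final check from pixel positions only, which could not settle its level better than a few degrees), and I viewed 11 pictures, one over the limit of 10.

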